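Unstack the sample tins and seat the microscope's stage plate

TASK

Take this stack apart without spilling: stand the red-lidded tin on the red pad, the yellow-lidded tin on the yellow pad, and the green-lidded case on the green pad, lying along it, each centred on its pad; seat the round stage plate, white face up, flat on the bottom of the round recess in the white microscope base. Keep the tins and the case upright, set everything down gently rather than dropping it, and leave the amber jar and the seed dish where they are.

Things in the scene. Friction and masses are not known exactly. Their poses are not given: they have to be found in the camera images.
- case: Bottom of the stack, standing on the bench: oblong sample case, clear plastic with a green lid, 110 (x) x 64 (y) x 32 mm high, about 0.2 kg, flat on top. Origin: centre of its underside; x along its length, z up. The plate lies on its lid.
- plate: Second from below: round stage plate, 66 mm diameter, 12 mm thick, about 90 g, upper face white, rim and underside black. Origin: centre of its underside, z up through the white face. Lies loose on the case's lid; its rim overhangs the case's long sides by 1 mm. The yellow tin stands on it.
- tin_yellow: Third: round aluminium tin with a yellow lid, 48 mm diameter, 26 mm high, about 80 g. Origin: centre of its underside, z up. Stands loose on the plate, the red tin on top of it.
- tin_red: Top of the stack: round aluminium tin with a red lid, 30 mm diameter, 24 mm high, about 50 g. Origin: centre of its underside, z up.
- stage_base: Fixed white microscope base, 45 mm high, 150 wide (y), x from -75 to 125 mm; steel post 25 mm thick (foot collar 36) at x = 100 mm, 185 mm high. In its top a round recess, 72 mm across, 5 deep, grey floor at z = 40 mm; origin on the bench below its centre. The seated plate stands 7 mm proud; it goes in easiest tilted, one edge first, then levelled.
- pad_green: Fixed flat oblong pad, green border and black middle, 94 (x) x 140 (y) x 3 mm, for the case. Origin: centre of its underside; y along its length (the case's x axis is to lie along it, either way round).
- pad_yellow: Fixed flat round pad, yellow border and black middle, 78 mm diameter, 3 mm thick, for the yellow tin. Origin: centre of its underside.
- pad_red: Fixed flat round pad, red border and black middle, 60 mm diameter, 3 mm thick, for the red tin. Origin: centre of its underside.
- jar: Bystander: small amber jar, 40 mm diameter, 70 mm high, on the far side of the bench. Origin: centre of its underside.
- boat: Bystander: white square open dish with seeds, 60 x 60 x 14 mm, on the far side of the bench. Origin: centre of its underside.
Mind the look-alikes: they are no part of the job. What is shaped like the tin_red but blue or turquoise is not meant.

How it is judged:
By the outcome, as a careful person would: the job done as asked, in the order asked, and still so for the second after the job is handed in, with the robot touching nothing.
It also fails if it takes over 118 s, if anything falls off the work surface, if the arm or the gripper's body presses on something with over 40 N, if the wrist force passes 120 N, or if a joint passes its speed limit or range.

ROBOT

A 6-joint arm with a two-finger parallel gripper is mounted at the origin on the work surface. World frame = base frame: x ahead of the robot, y to its left, z up, the work surface at z = 0. Lengths are in m, angles in rad, forces in N, time in s.
With the tool pointing down it reaches from about 0.325 to 0.9 m from the base axis. Payload 6.1 kg.
Tool frame: the origin (TCP) lies midway between the tips of the shut fingers; the grasp point (between the pads) lies 19 mm behind it; x points along the fingers, y is the direction in which the jaws open and shut, and the axes are right-handed (so a half turn about x gives the same grasp; the last joint's range is limited). The gripper opens to 85 mm and grips with 20 to 120 N. Pads are 22 mm wide; open, the fingers measure 114 mm over their backs; the gripper's body (76 mm by 85 mm) begins 54 mm behind the grasp point. The pads swing forward as they close: fully open they stand 13 mm farther back than shut.
Start: joints at [-1.402, 0.22, 1.526, -0, 1.395, -0.126], TCP at [0.182, -0.598, 0.231] pointing down, gripper open.
Joint ranges: [-2.98, 2.98], [-0.91, 2.08], [0.09, 2.57], [-1.24, 4.39], [0.2, 2.65], [-2.68, 2.68]. Speed limits (rad/s): [2.57, 2.57, 3.01, 3.14, 3.14, 3.14].

INTERFACE

Orientations are given as [roll, pitch, yaw] about the fixed x, y, z axes, in that order (R = Rz(yaw) Ry(pitch) Rx(roll)).
In Python, from plant import movep, move_l, set_joints, gripper_to, hold, inverse_kinematics, observe, get_image, get_calibration, Unreachable, job_done gives the robot as it stands. Calls block until the motion is done:
- movep(position, orientation): joint-space move of the TCP to a pose.
- move_l(position, feed=0.15, rotation=None, max_force=None): straight line of the TCP; rotation=None keeps the orientation; feed is the mean speed in m/s. With max_force (N) it stops when the force on the tool has changed by that much, and returns True; else False.
- set_joints(angles): joint-space move.
- gripper_to(opening, f_grip=None): finger opening in m; f_grip is the grip in N (None keeps the last); returns when the fingers have stopped.
- hold(seconds).
- inverse_kinematics(position, orientation): joint angles nearest the present ones, or None.
- observe(): the state.
- get_image(name): name is "scene" or "top"; returns (picture, depth): 400x640x3 uint8, red, green, blue; 400x640 float32, m along the optical axis (not along the pixel's ray), 0 where there is no reading.
- get_calibration(name): a dict with "intrinsics" (3x3 intrinsics, pixels), "dist_coeffs" ([k1, k2, p1, p2, k3] as OpenCV has them; the pictures are not rectified), "world_from_camera" (4x4, takes a point from camera to world coordinates). Camera axes: x right, y down, z forward; pixel columns grow to the right and rows downward; lengths in m; the calibration is good to about 2 mm. A picture is of the moment at which its call begins. get_calibration takes no time and is no camera call.
A pose or a line that the arm cannot do raises Unreachable and nothing moves.
- job_done(): hands the job in, once; it reports no verdict.
The state is a dict: "time_s": time; "q": joint angles; "joint_velocities": joint speeds; "joint_torque": joint torques, N m; "eef_pos": TCP position; "tcp_rot": TCP orientation; "ft_force": force on the tool from outside, world axes, zero at the start; "torque": the same for the moment, N m; "opening": finger opening in m.
Only numpy, scipy, OpenCV 4.12 (cv2) and the standard library are available. Lean on these libraries where they do the work, as an engineer would, in place of code of your own. Each camera call takes 0.05 s, during which the arm holds its last target.

## Working session

There is one attempt and no reset: what is moved stays moved. The work goes in short steps, each a Python script; the robot and the scene stay as the last script left them, time stands still between calls to the robot, and variables do not carry over. Pictures are saved under pics/ and viewed, and the job is handed in when it is done.

```bash
ls; mkdir -p pics; python3 - <<'E'
from plant import *
import cv2,numpy as np
for n in("scene","top"):
    im,d=get_image(n); cv2.imwrite(f"pics/{n}0.png",im[...,::-1]); np.savez(f"{n}0.npz",im=im,d=d)
    c=get_calibration(n); print(n,c)
print(observe())
E
```

```text
pics
scene {'intrinsics': array([[389.6042714 ,   0.        , 319.1878753 ],
       [  0.        , 389.6042714 , 201.45252913],
       [  0.        ,   0.        ,   1.        ]]), 'dist_coeffs': array([-0.09404608,  0.        ,  0.        ,  0.        ,  0.        ]), 'world_from_camera': array([[ 0.09801069,  0.8131399 , -0.57375727,  1.1903111 ],
       [ 0.99516288, -0.07620487,  0.06199726, -0.08953869],
       [ 0.00668935, -0.57705833, -0.81667554,  0.91222725],
       [ 0.        ,  0.        ,  0.        ,  1.        ]])}
top {'intrinsics': array([[366.46497517,   0.        , 317.45584263],
       [  0.        , 366.46497517, 208.22758844],
       [  0.        ,   0.        ,   1.        ]]), 'dist_coeffs': array([0.00843568, 0.        , 0.        , 0.        , 0.        ]), 'world_from_camera': array([[-7.15080798e-04, -9.99775196e-01,  2.11907130e-02,
         5.86088243e-01],
       [-9.99984939e-01,  8.30221657e-04,  5.42525361e-03,
        -3.59536803e-02],
       [-5.44162698e-03, -2.11865144e-02, -9.99760732e-01,
         8.12885751e-01],
       [ 0.00000000e+00,  0.00000000e+00,  0.00000000e+00,
         1.00000000e+00]])}
{'time_s': 0.1, 'q': array([-1.40207238e+00,  2.21147464e-01,  1.52751705e+00, -4.71181923e-06,
        1.39468980e+00, -1.26124420e-01]), 'joint_velocities': array([ 0.00102262, -0.00221557, -0.0027583 , -0.00052657,  0.00038618,
        0.00117223]), 'joint_torque': array([ 1.62943903e-03, -4.98242497e+01, -3.90547085e+01, -1.66676928e-04,
        5.67299299e-03, -7.36766594e-07]), 'eef_pos': array([ 0.18150887, -0.59748835,  0.23029774]), 'tcp_rot': array([-1.6942883 ,  1.56903466,  1.74215355]), 'ft_force': array([-0.8402102 ,  0.01250163,  0.32872389]), 'torque': array([ 0.01294267,  0.0111162 , -0.00985905]), 'opening': 0.08536023780489843}
```

View pics/scene0.png

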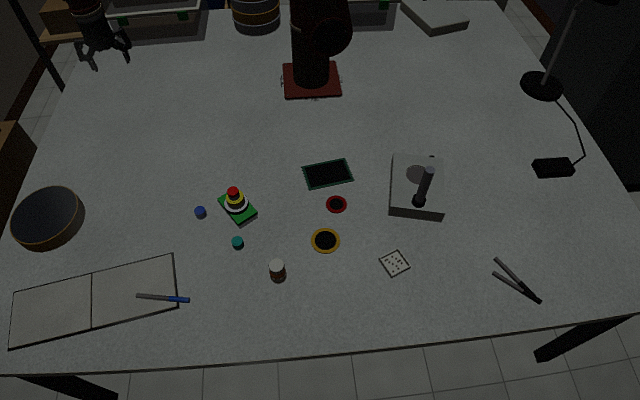

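View pics/top0.png

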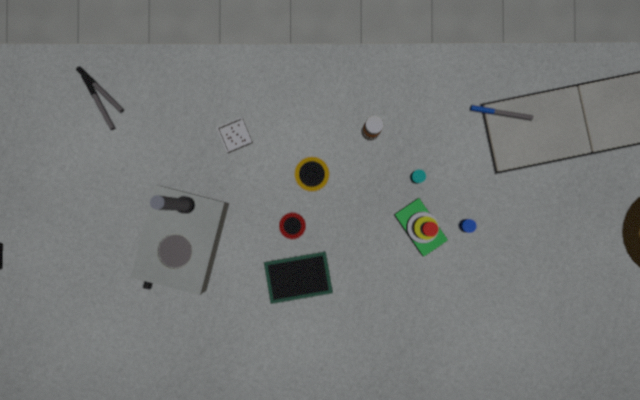

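The scene shows the stack with the red lid at scene (233,191) / top (429,229). The look-alikes are blue at top (468,226) and turquoise at (418,176). Only the lid at (429,229) is red, and it stands on the yellow tin. Next I'll enlarge that area and measure.

```bash
cat > h.py <<'E'
from plant import *
import cv2,numpy as np
def ray(cal,uv):
    uv=np.asarray(uv,float).reshape(-1,1,2)
    n=cv2.undistortPoints(uv,cal["intrinsics"],cal["dist_coeffs"]).reshape(-1,2)
    return np.c_[n,np.ones(len(n))]
def at_z(name,uv,z):
    c=get_calibration(name);T=c["world_from_camera"]
    d=ray(c,uv)@T[:3,:3].T;o=T[:3,3]
    return o+d*((z-o[2])/d[:,2])[:,None]
def cloud(name,d):
    c=get_calibration(name);T=c["world_from_camera"]
    v,u=np.mgrid[:400,:640];r=ray(c,np.c_[u.ravel(),v.ravel()])
    return ((r*d.reshape(-1,1))@T[:3,:3].T+T[:3,3]).reshape(400,640,3)
E
python3 - <<'E'
from h import *
D={n:np.load(n+"0.npz") for n in("top","scene")}
im=D["top"]["im"]
a=cv2.resize(im[160:300,370:510],None,fx=4,fy=4,interpolation=cv2.INTER_CUBIC)
s=D["scene"]["im"]; b=cv2.resize(s[165:265,185:285],(560,560),interpolation=cv2.INTER_CUBIC)
cv2.imwrite("pics/crop1.png",cv2.convertScaleAbs(cv2.resize(np.hstack([a,b]),(800,400)),alpha=1.6)[...,::-1])
for n in D:
  im=D[n]["im"];P=cloud(n,D[n]["d"]);hsv=cv2.cvtColor(im,cv2.COLOR_RGB2HSV)
  print(n,"bench z",np.median(P[200:300,340:380,2]) if n=="scene" else np.median(P[300:380,100:600,2]))
  for nm,lo,hi in(("red",172,8),("yel",20,32),("grn",50,88),("blu",100,125)):
    h,S,V=hsv[...,0],hsv[...,1],hsv[...,2]
    m=((h>=lo)|(h<=hi)) if lo>hi else ((h>=lo)&(h<=hi))
    m=(m&(S>110)&(V>40)).astype(np.uint8)
    k,l,st,ce=cv2.connectedComponentsWithStats(m)
    for i in range(1,k):
      if st[i,4]>25:
        p=P[l==i];p=p[np.abs(p).sum(1)>0]
        print(n,nm,st[i],ce[i].round(1),"z",np.percentile(p[:,2],[5,50,95]).round(3) ,p.mean(0).round(3), "span",np.ptp(p,axis=0).round(3))
E
```

```text
top bench z -0.0006749727642019754
top red [280 213  25  26 313] [292.  225.4] z [0.    0.003 0.005] [0.565 0.025 0.005] span [0.055 0.087 0.814]
top red [422 222  16  14 176] [429.6 228.7] z [0.09  0.093 0.095] [ 0.561 -0.25   0.097] span [0.037 0.231 0.73 ]
top yel [295 157  34  34 479] [311.5 173.6] z [0.    0.003 0.005] [ 0.68  -0.018  0.006] span [0.131 0.073 0.815]
top yel [413 217  24  22 227] [421.6 226.4] z [0.066 0.069 0.072] [ 0.565 -0.243  0.069] span [0.043 0.045 0.03 ]
top grn [395 199  32  31 378] [409.4 211.8] z [0.029 0.031 0.033] [ 0.595 -0.227  0.035] span [0.064 0.227 0.785]
top grn [413 230  34  26 306] [431.  243.7] z [0.029 0.031 0.033] [ 0.527 -0.272  0.034] span [0.083 0.269 0.786]
top blu [471 106  24   8 120] [482.3 109.2] z [0.016 0.019 0.021] [ 0.817 -0.389  0.019] span [0.015 0.051 0.01 ]
top blu [460 219  16  14 165] [467.8 225.3] z [0.016 0.023 0.025] [ 0.566 -0.353  0.027] span [0.035 0.334 0.804]
scene bench z 0.0007633177911954281
scene red [283  61  59  37 843] [310.3  83.8] z [0.01  0.014 0.017] [ 0.036 -0.002  0.015] span [1.294 0.203 0.905]
scen
[... 336 characters left out ...]
911]
scene yel [311 228  29  25 261] [325.1 240.2] z [0.001 0.004 0.006] [ 0.679 -0.017  0.004] span [0.076 0.076 0.008]
scene grn [217 193  10  14  58] [221.8 199.1] z [0.03  0.032 0.035] [ 0.539 -0.292  0.032] span [0.043 0.025 0.009]
scene grn [230 203  27  21 198] [244.  214.3] z [0.03  0.032 0.035] [ 0.595 -0.229  0.032] span [0.064 0.07  0.008]
scene grn [231 236  12  10  85] [236.3 240.6] z [0.021 0.025 0.028] [ 0.677 -0.248  0.034] span [0.549 0.177 0.914]
scene blu [194 206  11   9  78] [199.1 209.9] z [0.022 0.024 0.027] [ 0.564 -0.356  0.024] span [0.045 0.028 0.026]
scene blu [168 296  21   6  87] [178.  298.5] z [0.017 0.021 0.023] [ 0.818 -0.39   0.02 ] span [0.017 0.049 0.007]
```

View pics/crop1.png

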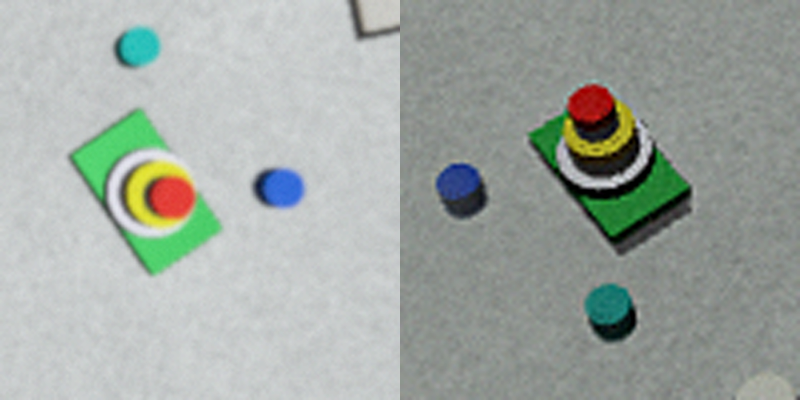

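```bash
python3 - <<'E'
from h import *
D={n:np.load(n+"0.npz") for n in("top","scene")}
im=D["top"]["im"];s=D["scene"]["im"]
a=cv2.resize(im[175:305,120:250],(520,520),interpolation=cv2.INTER_CUBIC)
b=cv2.resize(s[140:235,370:465],(520,520),interpolation=cv2.INTER_CUBIC)
cv2.imwrite("pics/base1.png",cv2.convertScaleAbs(cv2.resize(np.hstack([a,b]),(800,400)),alpha=1.5)[...,::-1])
a=cv2.resize(im[150:310,250:350],(375,600),interpolation=cv2.INTER_CUBIC)
b=cv2.resize(s[150:260,290:365],(409,600),interpolation=cv2.INTER_CUBIC)
cv2.imwrite("pics/pads1.png",cv2.convertScaleAbs(np.hstack([a,b]),alpha=1.5)[...,::-1])
E
```

```text
(no output)
```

View pics/base1.png

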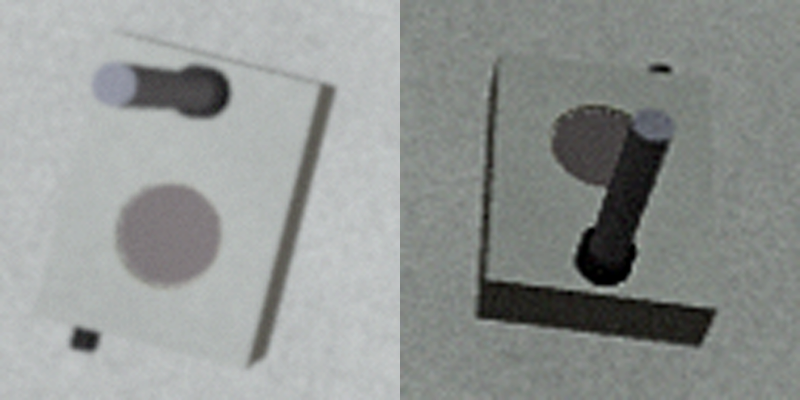

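View pics/pads1.png

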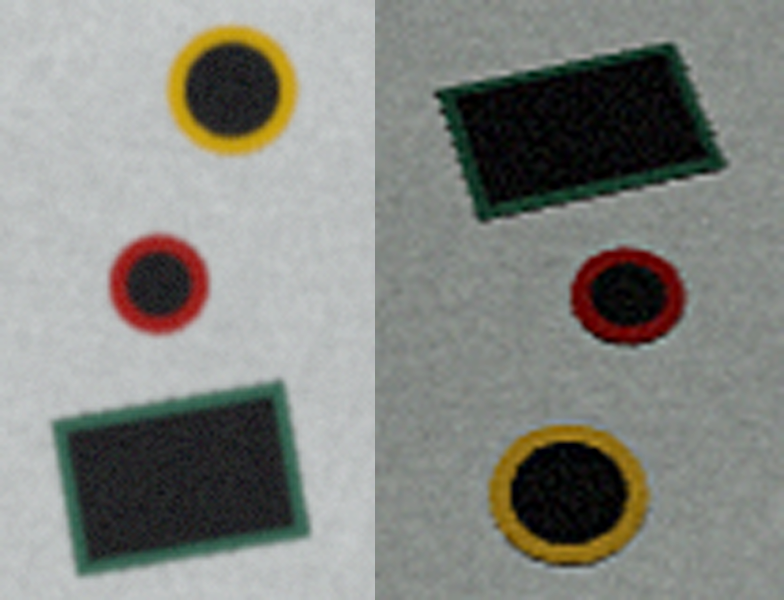

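```bash
cat > fit.py <<'E'
from h import *
from scipy.optimize import least_squares
K=6
def contour(name,im,box,fn,thr,excl=None):
    """subpixel contour (pixel coords) of largest comp of fn(upsampled rgb float)>thr in box (u0,v0,u1,v1)"""
    u0,v0,u1,v1=box
    a=cv2.resize(im[v0:v1,u0:u1].astype(np.float32),None,fx=K,fy=K,interpolation=cv2.INTER_LINEAR)
    m=(fn(a)>thr).astype(np.uint8)
    k,l,st,_=cv2.connectedComponentsWithStats(m);i=1+np.argmax(st[1:,4]);m=(l==i).astype(np.uint8)
    c=max(cv2.findContours(m,cv2.RETR_EXTERNAL,cv2.CHAIN_APPROX_NONE)[0],key=cv2.contourArea)[:,0].astype(float)
    if excl is not None:
        e=cv2.dilate((excl(a)).astype(np.uint8),np.ones((15,15)))
        c=c[e[c[:,1].astype(int),c[:,0].astype(int)]==0]
    return (c+.5)/K-.5+np.array([u0,v0])
def circ(P,r=None):
    x0=np.r_[P[:,:2].mean(0),r or .03]
    f=(lambda x:np.hypot(*(P[:,:2]-x[:2]).T)-x[2]) if r is None else (lambda x:np.hypot(*(P[:,:2]-x[:2]).T)-r)
    s=least_squares(f,x0 if r is None else x0[:2],loss="soft_l1",f_scale=.0015)
    return s.x.round(4),np.sqrt(np.median(s.fun**2)).round(5)
def rect(P,hx,hy,x0):
    def f(x):
        c,s=np.cos(x[2]),np.sin(x[2]);d=P[:,:2]-x[:2]
        q=np.abs(np.c_[d@[c,s],d@[-s,c]])-[hx,hy]
        return np.where((q>0).all(1),np.hypot(*q.T),q.max(1))
    s=least_squares(f,x0,loss="soft_l1",f_scale=.0015);return s.x.round(4),np.abs(s.fun).mean().round(5)
E
cat > m1.py <<'E'
from fit import *
D={n:np.load(n+"0.npz")["im"] for n in("top","scene")}
R,G,B=(lambda a:a[...,0]),(lambda a:a[...,1]),(lambda a:a[...,2])
red=lambda a:(R(a)-np.maximum(G(a),B(a)))/(a.max(-1)+20)
yel=lambda a:(np.minimum(R(a),G(a))-B(a))/(a.max(-1)+20)
grn=lambda a:(G(a)-np.maximum(R(a),B(a)))/(a.max(-1)+20)
B_={"top":dict(red=(415,212,445,245),yel=(405,208,442,248),plate=(398,203,448,252),case=(388,192,455,262),pr=(272,206,312,246),py=(285,148,338,200),pg=(258,245,340,310)),
"scene":dict(red=(220,178,248,205),yel=(220,180,250,215),plate=(215,182,258,222),case=(212,180,262,232),pr=(320,190,352,216),py=(304,222,346,258),pg=(295,150,360,195))}
for n in D:
    im=D[n];b=B_[n]
    p=at_z(n,contour(n,im,b["red"],red,.3),.094); print(n,"red",circ(p),circ(p,.015))
    p=at_z(n,contour(n,im,b["yel"],lambda a:np.maximum(yel(a),red(a)),.3,lambda a:red(a)>.25),.070); print(n,"yel",circ(p),circ(p,.024))
    p=at_z(n,contour(n,im,b["pr"],red,.3),.003); print(n,"padred",circ(p),circ(p,.030))
    p=at_z(n,contour(n,im,b["py"],yel,.3),.003); print(n,"padyel",circ(p),circ(p,.039))
    p=at_z(n,contour(n,im,b["pg"],lambda a:-a.max(-1),-(90 if n=="top" else 60)),.003); print(n,"padgrn",rect(p,.047,.070,[.465,.02,0.1]))
    # case: not-bench incl stack
    p=at_z(n,contour(n,im,b["case"],lambda a:np.maximum(grn(a),0),.2,lambda a:(grn(a)<.1)&(yel(a)>.2)),.032)
    h=cv2.convexHull(p[:,:2].astype(np.float32))[:,0]; print(n,"case half?",cv2.minAreaRect(h.astype(np.float32)*1000))
E
python3 m1.py
```

```text
top red (array([ 0.5613, -0.2513,  0.0151]), np.float64(0.00049)) (array([ 0.5613, -0.2513]), np.float64(0.00051))
top yel (array([ 0.5628, -0.2493,  0.0237]), np.float64(0.0004)) (array([ 0.5628, -0.2496]), np.float64(0.00041))
top padred (array([0.5654, 0.0249, 0.0287]), np.float64(0.00012)) (array([0.5654, 0.0249]), np.float64(0.00127))
top padyel (array([ 0.68  , -0.0183,  0.0376]), np.float64(0.00014)) (array([ 0.68  , -0.0183]), np.float64(0.00134))
top padgrn (array([0.4516, 0.0119, 0.1708]), np.float64(0.00116))
top case half? ((590.1972045898438, -232.5610809326172), (43.73884201049805, 64.33975982666016), 34.201236724853516)
scene red (array([ 0.5612, -0.2515,  0.0167]), np.float64(0.00129)) (array([ 0.5612, -0.2514]), np.float64(0.00186))
scene yel (array([ 0.5617, -0.2501,  0.0244]), np.float64(0.00056)) (array([ 0.562, -0.25 ]), np.float64(0.00055))
scene padred (array([0.5637, 0.0259, 0.0298]), np.float64(0.0003)) (array([0.5637, 0.0259]), np.float64(0.00032))
scene padyel (array([ 0.6783, -0.0174,  0.0386]), np.float64(0.00022)) (array([ 0.6782, -0.0174]), np.float64(0.00036))
scene padgrn (array([0.4502, 0.0132, 0.173 ]), np.float64(0.00065))
scene case half? ((590.14013671875, -232.49288940429688), (52.33646774291992, 65.86455535888672), 33.52138137817383)
```

```bash
cat > m2.py <<'E'
from m1 import *
print('---')
def inter(uv,n):
    a=at_z(n,uv,.040)[:,:2];b=at_z(n,uv,.045)[:,:2]
    s=least_squares(lambda x:np.maximum(np.hypot(*(a-x).T),np.hypot(*(b-x).T))-.036,a.mean(0),loss="soft_l1",f_scale=.001)
    return s.x.round(4),np.abs(s.fun).mean().round(5)
pur=lambda a:R(a)-G(a)
for n,box in(("top",(145,225,205,278)),("scene",(398,158,424,190))):
    im=cv2.GaussianBlur(D[n],(3,3),.7)
    x=im[box[1]:box[3],box[0]:box[2]].astype(float); print(n,np.percentile(pur(x),[5,25,50,75,95]),np.percentile(x.mean(-1),[5,50,95]))
    for t in (2,5,8):
      try:
        c=contour(n,im,box,pur,t); 
        if n=="scene": c=c[c[:,0]<415]
        print(n,t,len(c),inter(c,n),circ(at_z(n,c,.04)),circ(at_z(n,c,.045)))
      except Exception as e: print(e)
# base side edges (top view): dark side face boundary; corners
E
python3 m2.py | sed -n '/---/,$p'
```

```text
---
top [-4. -3. -3.  2.  4.] [ 82.33333333 119.66666667 123.        ]
top 2 572 (array([0.5124, 0.2676]), np.float64(0.00249)) (array([0.5132, 0.2688, 0.0329]), np.float64(0.0004)) (array([0.5137, 0.2668, 0.0327]), np.float64(0.0004))
attempt to get argmax of an empty sequence
attempt to get argmax of an empty sequence
scene [-5. -4. -3.  1.  3.] [24.7        82.66666667 87.        ]
scene 2 202 (array([0.5128, 0.2756]), np.float64(0.00433)) (array([0.5068, 0.2605, 0.0226]), np.float64(0.00177)) (array([0.5107, 0.2584, 0.0224]), np.float64(0.00176))
attempt to get argmax of an empty sequence
attempt to get argmax of an empty sequence
```

```bash
cat > m3.py <<'E'
from m2 import *
print('+++')
for n,box in(("top",(145,225,205,278)),("scene",(400,150,424,190))):
    im=D[n]
    for t in ((95,102,110) if n=="top" else (60,66,72)):
        c=contour(n,im,box,lambda a:-a.mean(-1),-t)
        if n=="scene": c=c[(c[:,0]<418)]; 
        print(n,t,len(c),inter(c,n),circ(at_z(n,c,.04)),circ(at_z(n,c,.045)))
        if n=="scene": print(c.min(0),c.max(0))
E
python3 m3.py | sed -n '/+++/,$p'
python3 - <<'E'
from h import *
for u,v,z in((100,0,0),):pass
# base outline corners by eye from crops: top crop scale 130px->400
print(at_z("top",[[120+322*130/400,175+84*130/400],[120+250*130/400,175+366*130/400]],.045))
print(at_z("scene",[[370+487*95/400-95,140+283*95/400],[370+714*95/400-95,140+311*95/400]],.045), at_z("scene",[[370+ (652-400)*95/400,140+125*95/400]],.23),at_z("scene",[[370+ (606-400)*95/400,140+258*95/400]],.05))
E
```

```text
+++
top 95 565 (array([0.5129, 0.269 ]), np.float64(0.00132)) (array([0.5128, 0.2698, 0.0341]), np.float64(0.00053)) (array([0.5133, 0.2678, 0.0339]), np.float64(0.00052))
top 102 578 (array([0.5128, 0.2692]), np.float64(0.00071)) (array([0.5126, 0.2701, 0.0354]), np.float64(0.00045)) (array([0.5131, 0.2681, 0.0351]), np.float64(0.00044))
top 110 600 (array([0.5126, 0.2696]), np.float64(0.00127)) (array([0.5124, 0.2702, 0.0367]), np.float64(0.00031)) (array([0.5129, 0.2682, 0.0365]), np.float64(0.0003))
scene 60 228 (array([0.51  , 0.2699]), np.float64(0.00282)) (array([0.5083, 0.2742, 0.0374]), np.float64(0.00069)) (array([0.5122, 0.2721, 0.0372]), np.float64(0.00069))
[405.75       164.58333333] [417.91666667 189.41666667]
scene 66 222 (array([0.5098, 0.269 ]), np.float64(0.00315)) (array([0.5082, 0.274 , 0.0379]), np.float64(0.00063)) (array([0.5121, 0.2719, 0.0377]), np.float64(0.00063))
[405.58333333 164.58333333] [417.91666667 189.41666667]
scene 72 226 (array([0.5099, 0.2684]), np.float64(0.00339)) (array([0.5082, 0.2741, 0.0386]), np.float64(0.00067)) (array([0.5121, 0.272 , 0.0384]), np.float64(0.00067))
[405.41666667 164.41666667] [417.91666667 189.41666667]
[[0.61496691 0.16294737 0.045     ]
 [0.42367239 0.21079901 0.045     ]]
[[0.61813414 0.16728302 0.045     ]
 [0.65343291 0.30923633 0.045     ]] [[0.64569659 0.22458967 0.23      ]] [[0.60939995 0.24743012 0.05      ]]
```

```bash
cat >> h.py <<'E'
def ori(jaw): return [0.,np.pi/2,jaw-np.pi/2]   # tool down, jaw axis at world angle jaw
def st(tag=""):
    o=observe();print(tag,"t%.1f"%o["time_s"],"p",o["eef_pos"].round(4),"F",o["ft_force"].round(2),"op %.4f"%o["opening"],"q6 %.2f"%o["q"][5])
    return o
E
python3 - <<'E'
from h import *
for nm,p in dict(stack=(.5613,-.2514,.12),pr=(.5646,.0254,.05),py=(.679,-.018,.05),pg=(.451,.0125,.05),rec=(.512,.2695,.1)).items():
    for j in np.deg2rad([-146,-124,-90,-56,-30,0,10,34,60,76,100,124,150,180]):
        q=inverse_kinematics(list(p),ori(j)); print(nm,round(np.rad2deg(j)),None if q is None else np.round(q,2))
E
```

```text
stack -146 [-0.55  0.3   1.65  0.    1.19  2.  ]
stack -124 [-0.55  0.3   1.65 -0.    1.19  1.61]
stack -90 [-0.55  0.3   1.65 -0.    1.19  1.02]
stack -56 [-0.55  0.3   1.65 -0.    1.19  0.43]
stack -30 [-0.55  0.3   1.65 -0.    1.19 -0.03]
stack 0 [-0.55  0.3   1.65 -0.    1.19 -0.55]
stack 10 [-0.55  0.3   1.65 -0.    1.19 -0.72]
stack 34 [-0.55  0.3   1.65 -0.    1.19 -1.14]
stack 60 [-0.55  0.3   1.65 -0.    1.19 -1.6 ]
stack 76 [-0.55  0.3   1.65  0.    1.19 -1.88]
stack 100 [-0.55  0.3   1.65  0.    1.19 -2.29]
stack 124 None
stack 150 None
stack 180 [-0.55  0.3   1.65  0.    1.19  2.59]
pr -146 [-0.09  0.28  1.82  0.    1.04  2.45]
pr -124 [-0.09  0.28  1.82  0.    1.04  2.07]
pr -90 [-0.09  0.28  1.82 -0.    1.04  1.48]
pr -56 [-0.09  0.28  1.82 -0.    1.04  0.88]
pr -30 [-0.09  0.28  1.82 -0.    1.04  0.43]
pr 0 [-0.09  0.28  1.82 -0.    1.04 -0.09]
pr 10 [-0.09  0.28  1.82 -0.    1.04 -0.27]
pr 34 [-0.09  0.28  1.82 -0.    1.04 -0.69]
pr 60 [-0.09  0.28  1.82 -0.    1.04 -1.14]
pr 76 [-0.09  0.28  1.82 -0.    1.04 -1.42]
pr 100 [-0.09  0.28  1.82 -0.    1.04 -1.84]
pr 124 
[... 1043 characters left out ...]
 2.11 -0.    1.   -1.47]
pg 100 [-0.15  0.03  2.11  0.    1.   -1.89]
pg 124 [-0.15  0.03  2.11  0.    1.   -2.31]
pg 150 None
pg 180 None
rec -146 None
rec -124 [0.35 0.24 1.76 0.   1.14 2.51]
rec -90 [0.35 0.24 1.76 0.   1.14 1.92]
rec -56 [ 0.35  0.24  1.76 -0.    1.14  1.33]
rec -30 [ 0.35  0.24  1.76 -0.    1.14  0.87]
rec 0 [ 0.35  0.24  1.76 -0.    1.14  0.35]
rec 10 [ 0.35  0.24  1.76 -0.    1.14  0.17]
rec 34 [ 0.35  0.24  1.76 -0.    1.14 -0.25]
rec 60 [ 0.35  0.24  1.76 -0.    1.14 -0.7 ]
rec 76 [ 0.35  0.24  1.76 -0.    1.14 -0.98]
rec 100 [ 0.35  0.24  1.76 -0.    1.14 -1.4 ]
rec 124 [ 0.35  0.24  1.76  0.    1.14 -1.82]
rec 150 [ 0.35  0.24  1.76  0.    1.14 -2.27]
rec 180 None
```

```bash
python3 - <<'E'
from h import *
J=np.deg2rad(34)
gripper_to(.066,25)
movep([.41,-.2,.04],ori(J)); st("above")
print(move_l([.41,-.2,-.02],feed=.03,max_force=3)); st("touch66")
move_l([.41,-.2,.02],feed=.15)
gripper_to(.05)
movep([.5613,-.2514,.13],ori(J)); st()
print(move_l([.5613,-.2514,.075],feed=.1,max_force=5)); st("at red")
gripper_to(0,22); st("grip")
E
```

```text
above t2.2 p [ 0.4105 -0.201   0.0406] F [ 0.4  -0.66  0.32] op 0.0662 q6 -1.22
True
touch66 t3.6 p [ 0.4099 -0.2    -0.0066] F [0.31 0.3  7.67] op 0.0658 q6 -1.22
 t5.1 p [ 0.5598 -0.2506  0.1283] F [-0.61 -0.3  -0.37] op 0.0503 q6 -1.14
False
at red t5.8 p [ 0.5613 -0.2515  0.0751] F [-0.11  0.41 -0.12] op 0.0498 q6 -1.14
grip t6.1 p [ 0.5621 -0.2519  0.0762] F [-0.61 -0.61  3.37] op 0.0290 q6 -1.14
```

```bash
cat >> h.py <<'E'
def place(x,y,jaw,zexp,over=.004,mf=2.5,up=.12):
    movep([x,y,up],ori(jaw)); hold(.15)
    move_l([x,y,zexp+.012],feed=.12); hold(.2)
    st("pre"); print(move_l([x,y,zexp-over],feed=.02,max_force=mf)); st("down")
E
python3 - <<'E'
from h import *
J=np.deg2rad(34)
move_l([.5613,-.2514,.13],feed=.12); st("lift")
place(.5646,.0254,J,.0085)
gripper_to(.05); hold(.1)
move_l([.5646,.0254,.09],feed=.15); st("up")
for n in("scene","top"):
    im,d=get_image(n); cv2.imwrite(f"pics/{n}1.png",im[...,::-1]); np.savez(f"{n}1.npz",im=im,d=d)
E
```

```text
lift t6.7 p [ 0.5611 -0.2512  0.1297] F [ 0.18 -0.52 -0.54] op 0.0292 q6 -1.14
pre t9.1 p [0.5654 0.0254 0.0215] F [ 0.62 -0.44 -0.36] op 0.0289 q6 -0.69
True
down t9.7 p [0.5645 0.0254 0.0092] F [-0.7  -0.5   4.98] op 0.0288 q6 -0.69
up t10.8 p [0.5641 0.0254 0.0894] F [ 0.15  0.08 -1.23] op 0.0502 q6 -0.69
```

View pics/scene1.png

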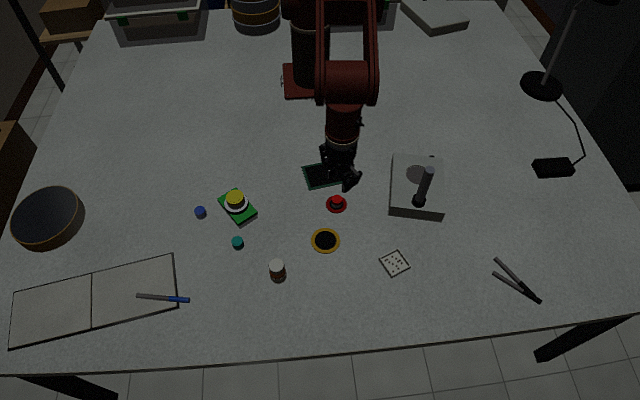

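View pics/top1.png

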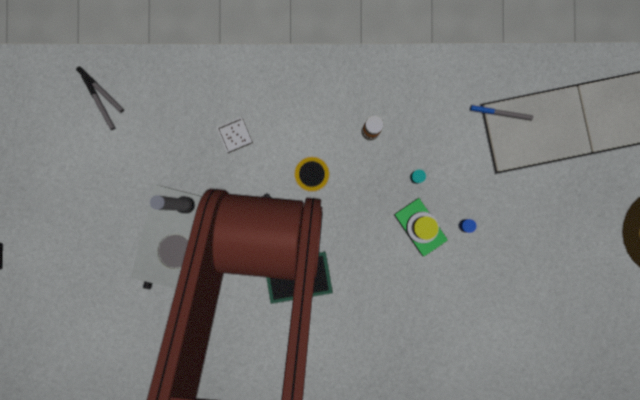

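The red tin stands on its pad (scene 337,201), and the yellow tin is undisturbed (top 425,228). Re-measuring the yellow tin, plate and case.

```bash
cat > m4.py <<'E'
import sys
from fit import *
k=sys.argv[1]
R,G,B=(lambda a:a[...,0]),(lambda a:a[...,1]),(lambda a:a[...,2])
red=lambda a:(R(a)-np.maximum(G(a),B(a)))/(a.max(-1)+20)
yel=lambda a:(np.minimum(R(a),G(a))-B(a))/(a.max(-1)+20)
grn=lambda a:(G(a)-np.maximum(R(a),B(a)))/(a.max(-1)+20)
D={n:np.load(n+k+".npz")["im"] for n in("top","scene")}
E
cat > m5.py <<'E'
from m4 import *
for n,b in(("top",(405,205,448,250)),("scene",(218,183,252,216))):
    for t in(.25,.35):
        p=at_z(n,contour(n,D[n],b,yel,t),.07);print(n,"yel",circ(p),circ(p,.024))
n="scene";p=at_z(n,contour(n,D[n],(329,192,346,207),red,.3),.027);print("red on pad",circ(p))
p=at_z(n,contour(n,D[n],(320,190,352,218),red,.3),.003);print("pad+tin",circ(p))
a=cv2.resize(D[n][185:222,315:360],(720,592),interpolation=cv2.INTER_CUBIC);cv2.imwrite("pics/redpad.png",cv2.convertScaleAbs(a,alpha=2)[...,::-1])
E
python3 m5.py 1
```

```text
top yel (array([ 0.5626, -0.2501,  0.0244]), np.float64(0.00059)) (array([ 0.5626, -0.2502]), np.float64(0.00063))
top yel (array([ 0.5627, -0.25  ,  0.0238]), np.float64(0.00066)) (array([ 0.5627, -0.25  ]), np.float64(0.00058))
scene yel (array([ 0.5627, -0.2503,  0.0258]), np.float64(0.00105)) (array([ 0.5625, -0.2501]), np.float64(0.00178))
scene yel (array([ 0.5614, -0.2503,  0.0244]), np.float64(0.00043)) (array([ 0.5614, -0.2503]), np.float64(0.00047))
red on pad (array([0.5697, 0.026 , 0.0217]), np.float64(0.00326))
pad+tin (array([0.5631, 0.0261, 0.0302]), np.float64(0.00048))
```

View pics/redpad.png

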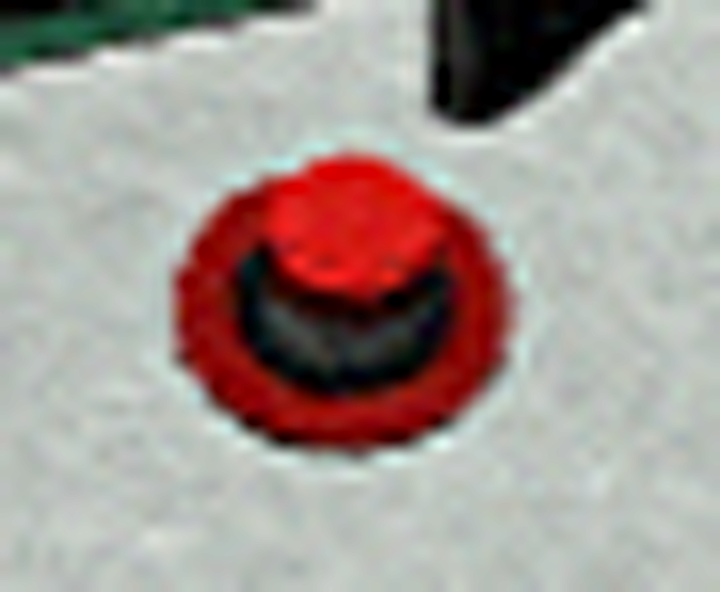

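```bash
python3 - <<'E'
from h import *
J=np.deg2rad(34); x,y=.5625,-.2501
gripper_to(.068)
movep([x,y,.12],ori(J)); hold(.15)
print(move_l([x,y,.050],feed=.1,max_force=5)); hold(.15); st("at yel")
gripper_to(0,25); st("grip")
move_l([x,y,.13],feed=.12); st("lift")
place(.679,-.018,J,.009)
gripper_to(.068); hold(.1)
move_l([.679,-.018,.12],feed=.2); 
movep([.42,-.1,.25],ori(J)); st("up")
for n in("scene","top"):
    im,d=get_image(n); cv2.imwrite(f"pics/{n}2.png",im[...,::-1]); np.savez(f"{n}2.npz",im=im,d=d)
E
```

```text
False
at yel t13.5 p [ 0.5632 -0.2506  0.0511] F [-0.04  0.32  0.37] op 0.0679 q6 -1.14
grip t13.8 p [ 0.563  -0.2504  0.0509] F [-1.47  0.39  4.83] op 0.0471 q6 -1.14
lift t14.6 p [ 0.5619 -0.2497  0.129 ] F [-0.03 -0.25 -1.11] op 0.0472 q6 -1.14
pre t16.9 p [ 0.6798 -0.0181  0.0222] F [-0.9   0.41 -1.11] op 0.0470 q6 -0.74
True
down t17.5 p [ 0.6788 -0.018   0.0099] F [-1.05  0.11  4.32] op 0.0470 q6 -0.74
up t19.8 p [ 0.4203 -0.0999  0.2494] F [ 0.39  0.59 -0.22] op 0.0679 q6 -1.01
```

View pics/top2.png

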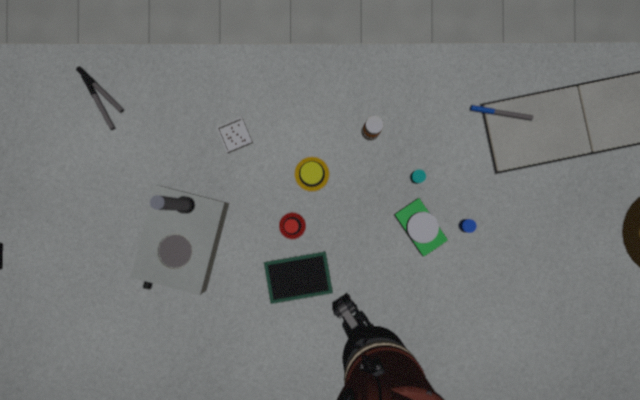

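View pics/scene2.png

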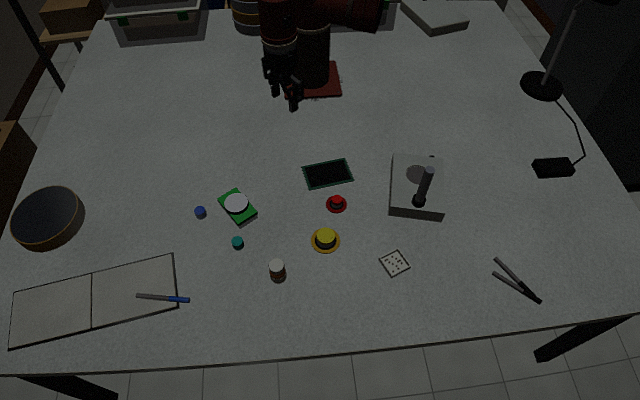

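Both tins stand on their pads (top 291,226 and 312,173). The white plate at top (423,227) is now fully visible. Fitting the plate and case, and checking the cameras against the placed tins.

```bash
cat > m6.py <<'E'
from m4 import *
for n,b in(("top",(300,160,326,187)),("scene",(312,226,338,246))):
    p=at_z(n,contour(n,D[n],b,lambda a:yel(a)*(a.max(-1)>(150 if n=="top" else 110)),.3),.029);print(n,"yel placed",circ(p),circ(p,.024))
p=at_z("top",contour("top",D["top"],(282,216,302,237),lambda a:R(a)-G(a),110),.027);print("red placed",circ(p),circ(p,.015))
for n,b in(("top",(388,192,455,262)),("scene",(212,180,262,230))):
    im=D[n]; u0,v0,u1,v1=b
    # plate: low saturation bright inside case hull
    a=cv2.resize(im[v0:v1,u0:u1].astype(np.float32),None,fx=K,fy=K,interpolation=cv2.INTER_LINEAR)
    bench=np.median(im[v0:v0+6,u0:u0+6],axis=(0,1)).mean(); wh=im[v0:v1,u0:u1].mean(-1)
    cen=(423,227) if n=="top" else (236,203); w=im[cen[1]-2:cen[1]+3,cen[0]-2:cen[0]+3].mean((0,1)); print(n,"bench",bench,"white",w)
    thr=(w.min()+bench)/2
    def f(a): return a.min(-1)
    c=contour(n,im,(cen[0]-19,cen[1]-19,cen[0]+20,cen[1]+20),f,thr)
    p=at_z(n,c,.044);print(n,"plate",circ(p),circ(p,.033),len(c))
    # case: union of green and plate
    m=lambda a:np.maximum(grn(a)>.15,a.min(-1)>thr).astype(float)
    c=contour(n,im,b,m,.5,lambda a:a.min(-1)>thr)
    p=at_z(n,c,.032);print(n,"case",rect(p,.055,.032,[.56,-.25,.59]),len(c))
a=cv2.resize(D["top"][195:260,390:455],(600,600),interpolation=cv2.INTER_CUBIC);cv2.imwrite("pics/plate2.png",cv2.convertScaleAbs(a,alpha=1.3)[...,::-1])
E
python3 m6.py 2
```

```text
Traceback (most recent call last):
  File "m6.py", line 3, in <module>
    p=at_z(n,contour(n,D[n],b,lambda a:yel(a)*(a.max(-1)>(150 if n=="top" else 110)),.3),.029);print(n,"yel placed",circ(p),circ(p,.024))
             ~~~~~~~^^^^^^^^^^^^^^^^^^^^^^^^^^^^^^^^^^^^^^^^^^^^^^^^^^^^^^^^^^^^^^^^^^^^
  File "fit.py", line 9, in contour
    k,l,st,_=cv2.connectedComponentsWithStats(m);i=1+np.argmax(st[1:,4]);m=(l==i).astype(np.uint8)
                                                     ~~~~~~~~~^^^^^^^^^^
ValueError: attempt to get argmax of an empty sequence
```

```bash
sed -n 1,1p m6.py >/dev/null
python3 - <<'E'
import re
s=open('m6.py').read()
s=s.replace('''for n,b in(("top",(300,160''','''print(D["top"][173,294:330].tolist());print(D["top"][226,280:304].tolist())
for n,b in (("top",(300,160''',1)
s=s.replace('(150 if n=="top" else 110)','1e9') if 0 else s
lines=s.split('\n'); lines=[lines[0],lines[1]]+lines[5:]
open('m6.py','w').write('\n'.join(lines))
E
python3 m6.py 2
```

```text
[[129, 117, 86], [132, 110, 40], [135, 109, 19], [133, 108, 15], [116, 95, 10], [79, 68, 18], [96, 97, 33], [130, 131, 34], [138, 138, 28], [142, 142, 35], [142, 143, 38], [143, 143, 36], [140, 141, 34], [141, 142, 35], [144, 145, 38], [140, 142, 33], [142, 141, 35], [143, 143, 39], [140, 142, 37], [143, 142, 39], [141, 142, 34], [143, 143, 36], [139, 140, 33], [142, 141, 32], [141, 140, 31], [143, 143, 37], [143, 143, 41], [135, 137, 38], [108, 109, 36], [61, 61, 24], [71, 61, 22], [119, 97, 17], [133, 108, 20], [131, 107, 10], [132, 110, 45], [128, 119, 85]]
[[105, 31, 29], [104, 26, 20], [96, 21, 15], [89, 31, 28], [110, 36, 33], [136, 41, 38], [143, 43, 40], [140, 39, 33], [144, 43, 39], [143, 40, 36], [143, 42, 39], [143, 41, 37], [142, 41, 36], [141, 41, 33], [144, 43, 38], [144, 44, 40], [144, 46, 42], [131, 44, 40], [88, 35, 35], [43, 24, 25], [44, 22, 20], [72, 12, 17], [99, 26, 26], [103, 18, 18]]
top bench 125.16666666666667 white [141.36 141.96 147.68]
top plate (array([ 0.5631, -0.2525,  0.0302]), np.float64(0.00033)) (array([ 0.5632, -0.2527]), np.float64(0.00279)) 502T
[... 202 characters left out ...]
].T;o=T[:3,3]
      ~~~^^^^^^
  File "h.py", line 5, in ray
    n=cv2.undistortPoints(uv,cal["intrinsics"],cal["dist_coeffs"]).reshape(-1,2)
      ~~~~~~~~~~~~~~~~~~~^^^^^^^^^^^^^^^^^^^^^^^^^^^^^^^^^^^^^^^^^
cv2.error: OpenCV(4.12.0) /io/opencv/modules/calib3d/src/undistort.dispatch.cpp:347: error: (-215:Assertion failed) CV_IS_MAT(_src) && CV_IS_MAT(_dst) && (_src->rows == 1 || _src->cols == 1) && (_dst->rows == 1 || _dst->cols == 1) && _src->cols + _src->rows - 1 == _dst->rows + _dst->cols - 1 && (CV_MAT_TYPE(_src->type) == CV_32FC2 || CV_MAT_TYPE(_src->type) == CV_64FC2) && (CV_MAT_TYPE(_dst->type) == CV_32FC2 || CV_MAT_TYPE(_dst->type) == CV_64FC2) in function 'cvUndistortPointsInternal'
```

```bash
cat > m7.py <<'E'
from m4 import *
p=at_z("top",contour("top",D["top"],(282,216,302,237),lambda a:R(a),118),.027);print("red placed",circ(p),circ(p,.015))
p=at_z("top",contour("top",D["top"],(299,160,326,187),lambda a:G(a),100),.029);print("yel placed",circ(p),circ(p,.024))
for n,b in(("top",(388,192,455,262)),("scene",(212,180,262,230))):
    im=D[n]; u0,v0,u1,v1=b
    a=cv2.resize(im[v0:v1,u0:u1].astype(np.float32),None,fx=K,fy=K,interpolation=cv2.INTER_LINEAR)
    m=(grn(a)>(.22)).astype(np.uint8)
    cs=[c for c in cv2.findContours(m,cv2.RETR_LIST,cv2.CHAIN_APPROX_NONE)[0] if cv2.contourArea(c)>20*K*K]
    c=np.vstack(cs)[:,0]; c=(c+.5)/K-.5+np.array([u0,v0])
    q=np.array([.5628,-.2510])
    for _ in range(6):
        p=at_z(n,c,.044); d=np.abs(np.hypot(*(p[:,:2]-q).T)-.033)<.004-.0002*_
        s=circ(p[d]); s2=circ(p[d],.033); q=s2[0]
    print(n,"plate",s,s2,d.sum())
    p32=at_z(n,c,.032); far=np.hypot(*(p[:,:2]-q).T)>.040
    print(n,"case",rect(p32[far],.055,.032,[.56,-.25,.59]),far.sum())
a=cv2.resize(D["top"][195:260,390:455],(400,400),interpolation=cv2.INTER_CUBIC);b=cv2.resize(D["scene"][182:230,212:260],(400,400),interpolation=cv2.INTER_CUBIC);cv2.imwrite("pics/plate2.png",cv2.convertScaleAbs(np.hstack([a,b]),alpha=1.5)[...,::-1])
E
python3 m7.py 2
```

```text
red placed (array([0.5653, 0.0255, 0.0137]), np.float64(0.00015)) (array([0.5653, 0.0255]), np.float64(0.00125))
yel placed (array([ 0.6813, -0.0168,  0.0249]), np.float64(0.00121)) (array([ 0.6814, -0.0171]), np.float64(0.00143))
top plate (array([ 0.5629, -0.2512,  0.034 ]), np.float64(0.00019)) (array([ 0.5626, -0.2508]), np.float64(0.00081)) 396
top case (array([ 0.563 , -0.2509,  0.595 ]), np.float64(0.00061)) 553
scene plate (array([ 0.5617, -0.2506,  0.0342]), np.float64(0.00032)) (array([ 0.5607, -0.2513]), np.float64(0.0004)) 192
scene case (array([ 0.5627, -0.2508,  0.5922]), np.float64(0.00095)) 479
```

View pics/plate2.png

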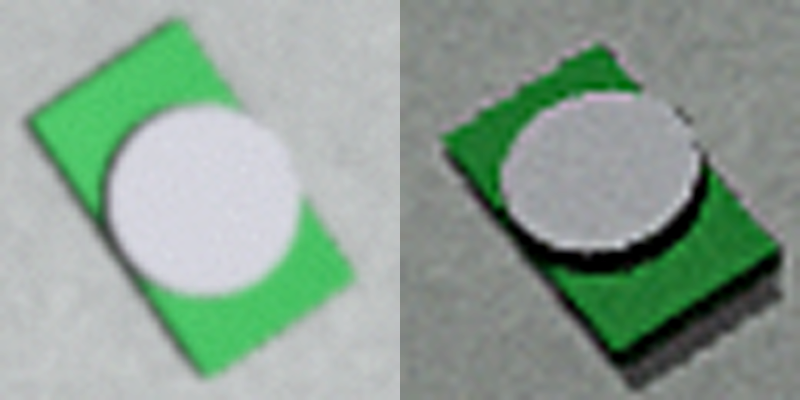

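```bash
python3 - <<'E'
from h import *
J=.594; x,y=.5626,-.2509
gripper_to(.078)
movep([x,y,.10],ori(J)); hold(.2)
print(move_l([x,y,.0325],feed=.08,max_force=3)); hold(.3); 
move_l([x,y,.0317],feed=.02); hold(.3); st("at plate")
gripper_to(0,35); hold(.2); st("grip")
print(move_l([x,y,.06],feed=.05)); hold(.1); st("lift")
for n in("scene",):
    im,d=get_image(n); np.savez(f"{n}3.npz",im=im,d=d)
    a=cv2.resize(im[150:240,190:290],(720,600),interpolation=cv2.INTER_CUBIC);cv2.imwrite("pics/lift3.png",cv2.convertScaleAbs(a,alpha=1.7)[...,::-1])
E
```

```text
False
at plate t23.2 p [ 0.5626 -0.2509  0.0317] F [ 0.02 -0.88 -0.57] op 0.0782 q6 -1.14
grip t23.7 p [ 0.5629 -0.2511  0.0322] F [-0.3   0.28  6.11] op 0.0638 q6 -1.14
False
lift t24.5 p [ 0.5623 -0.2507  0.0596] F [-0.33 -0.78 -0.53] op 0.0639 q6 -1.14
```

View pics/lift3.png

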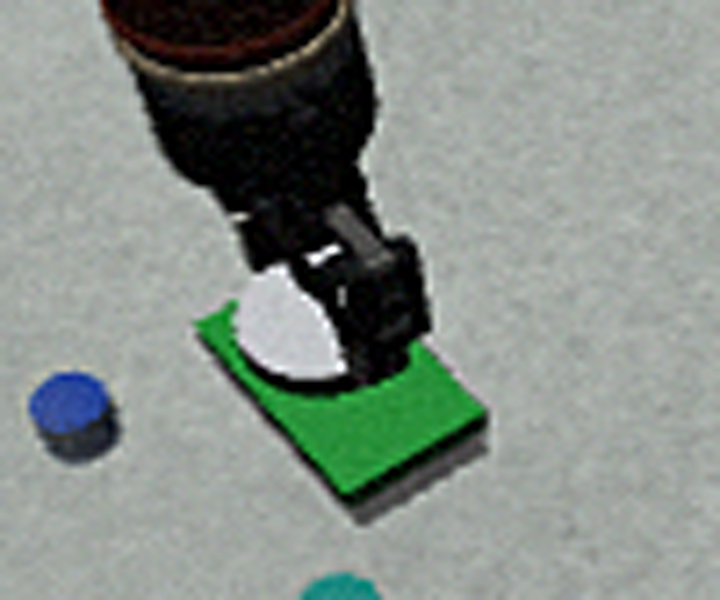

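```bash
python3 - <<'E'
from h import *
J=.594; J2=np.deg2rad(76)
move_l([.5626,-.2509,.14],feed=.15)
movep([.44,.05,.16],ori(J2)); 
movep([.41,.294,.16],ori(J2)); 
move_l([.512,.2694,.12],feed=.12)
move_l([.512,.2694,.053],feed=.1); hold(.3); st("pre")
print(move_l([.512,.2694,.0385],feed=.015,max_force=3)); st("down")
hold(.2); st()
for n in("scene","top"):
    im,d=get_image(n); np.savez(f"{n}4.npz",im=im,d=d)
a=cv2.resize(np.load("scene4.npz")["im"][120:230,360:470],(600,600),interpolation=cv2.INTER_CUBIC);cv2.imwrite("pics/ins4.png",cv2.convertScaleAbs(a,alpha=1.7)[...,::-1])
E
```

```text
pre t29.6 p [0.5124 0.2695 0.0536] F [ 0.05 -0.58 -0.88] op 0.0636 q6 -0.98
True
down t30.4 p [0.5118 0.2693 0.0402] F [0.97 0.09 4.62] op 0.0637 q6 -0.98
 t30.6 p [0.5118 0.2693 0.0402] F [0.19 0.62 5.11] op 0.0637 q6 -0.98
```

View pics/ins4.png

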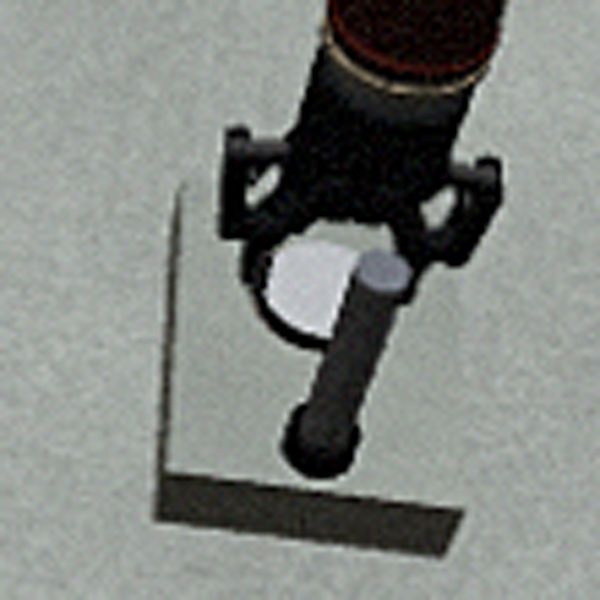

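Contact came at TCP z = 0.0402. That matches the recess floor (0.040 expected); landing on the rim would have read 0.045. Releasing and checking.

```bash
python3 - <<'E'
from h import *
gripper_to(.078); hold(.1); st("rel")
move_l([.512,.2694,.12],feed=.12)
move_l([.41,.294,.16],feed=.2)
movep([.42,-.02,.2],ori(np.deg2rad(76)))
st()
for n in("scene","top"):
    im,d=get_image(n); np.savez(f"{n}5.npz",im=im,d=d)
D={n:np.load(n+"5.npz") for n in("scene","top")}
a=cv2.resize(D["top"]["im"][175:305,120:250],(400,400),interpolation=cv2.INTER_CUBIC)
b=cv2.resize(D["scene"]["im"][140:235,370:465],(400,400),interpolation=cv2.INTER_CUBIC)
cv2.imwrite("pics/seat5.png",cv2.convertScaleAbs(np.hstack([a,b]),alpha=1.5)[...,::-1])
P=cloud("top",D["top"]["d"])
v,u=np.mgrid[:400,:640]; m=(np.hypot(P[...,0]-.512,P[...,1]-.2694)<.028)
p=P[m];A=np.c_[p[:,:2]-[.512,.2694],np.ones(len(p))];s=np.linalg.lstsq(A,p[:,2],rcond=None)[0]
print("plate plane slope(deg)",np.rad2deg(s[:2]).round(2),"z",s[2].round(4),len(p))
r=np.hypot(P[...,0]-.512,P[...,1]-.2694); t=(r>.042)&(r<.060); print("base top z",np.median(P[t][:,2]))
E
```

```text
rel t31.1 p [0.5105 0.2689 0.0389] F [ 0.26  0.21 -0.08] op 0.0781 q6 -0.98
 t33.9 p [ 0.4202 -0.0196  0.1997] F [-0.81  0.11 -0.52] op 0.0781 q6 -1.56
plate plane slope(deg) [0.04 0.17] z 0.0521 570
base top z 0.045044979255237094
```

View pics/seat5.png

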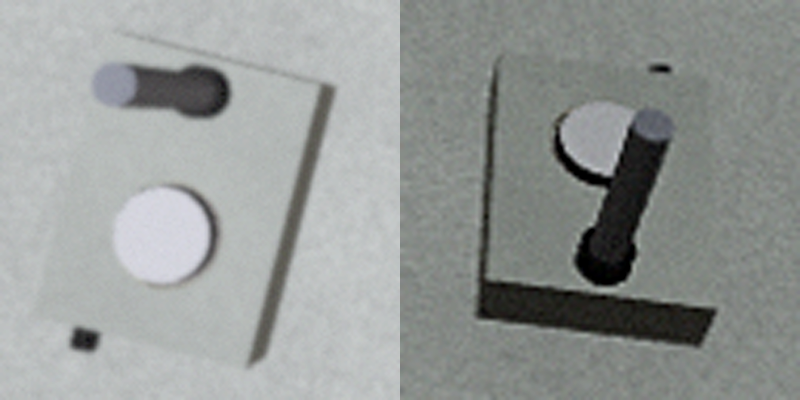

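The plate is seated level: its top is at 52.1 mm (52 expected) and its tilt is under 0.2°. Re-measuring the case.

```bash
cat > m8.py <<'E'
from m4 import *
for n,b in(("top",(388,192,455,262)),("scene",(212,180,262,230))):
  for t in(.15,.22):
    p=at_z(n,contour(n,D[n],b,grn,t),.032);print(n,"case",rect(p,.055,.032,[.56,-.25,.59]))
E
python3 m8.py 5
```

```text
top case (array([ 0.563 , -0.251 ,  0.5943]), np.float64(0.00028))
top case (array([ 0.563 , -0.2509,  0.5942]), np.float64(0.00053))
scene case (array([ 0.5631, -0.2506,  0.5917]), np.float64(0.00114))
scene case (array([ 0.5627, -0.2509,  0.5921]), np.float64(0.00053))
```

```bash
python3 - <<'E'
from h import *
J=.5935-np.pi/2; x,y=.563,-.2509; J2=.172
gripper_to(.085)
movep([x,y,.10],ori(J)); hold(.2)
print(move_l([x,y,.012],feed=.1,max_force=4)); hold(.2)
print(move_l([x,y,.002],feed=.03,max_force=4)); hold(.2); st("at case")
gripper_to(0,40); hold(.2); o=st("grip")
move_l([x,y,.08],feed=.1); st("lift")
px,py=.451,.0125
movep([px,py,.09],ori(J2)); hold(.3)
move_l([px,py,.018],feed=.1); hold(.3); st("pre")
print(move_l([px,py,.001],feed=.015,max_force=3)); st("down")
for n in("scene","top"):
    im,d=get_image(n); np.savez(f"{n}6.npz",im=im,d=d)
a=cv2.resize(np.load("scene6.npz")["im"][130:230,280:380],(600,600),interpolation=cv2.INTER_CUBIC);cv2.imwrite("pics/case6.png",cv2.convertScaleAbs(a,alpha=1.7)[...,::-1])
E
```

```text
False
False
at case t38.1 p [ 0.5631 -0.251   0.0021] F [ 0.06 -0.38  0.43] op 0.0851 q6 0.43
grip t38.6 p [ 0.5635 -0.2512  0.0025] F [ 0.42 -0.37  4.36] op 0.0636 q6 0.43
lift t39.5 p [ 0.5624 -0.2506  0.0792] F [ 0.15  0.7  -1.9 ] op 0.0633 q6 0.43
pre t42.1 p [0.4515 0.0125 0.0185] F [-0.74 -0.01 -2.05] op 0.0631 q6 -0.32
True
down t42.9 p [0.4509 0.0125 0.0055] F [-1.12  0.67  5.36] op 0.0633 q6 -0.32
```

View pics/case6.png

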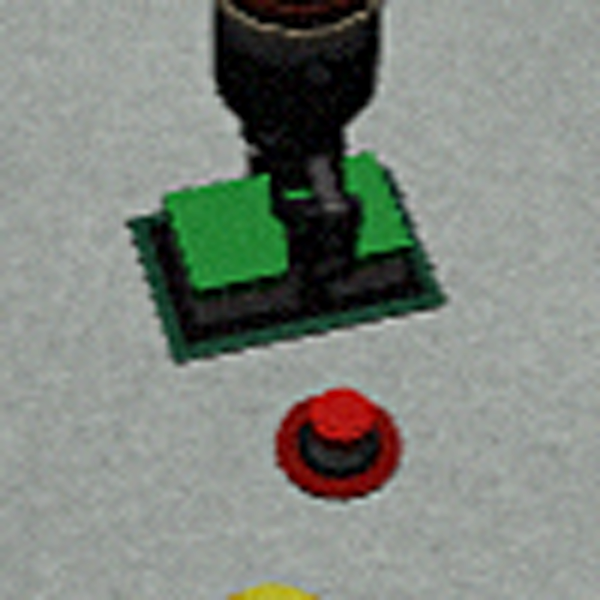

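The case sits on the green pad along its length, and contact came at the expected height (TCP 5.5 mm). Releasing, retreating and making the final check.

```bash
python3 - <<'E'
from h import *
gripper_to(.080); hold(.1)
move_l([.451,.0125,.12],feed=.1)
movep([.35,-.3,.25],ori(.0)); st()
for n in("scene","top"):
    im,d=get_image(n); np.savez(f"{n}7.npz",im=im,d=d)
D={n:np.load(n+"7.npz") for n in("scene","top")}
a=cv2.resize(D["top"]["im"][150:310,250:350],(375,600),interpolation=cv2.INTER_CUBIC)
b=cv2.resize(D["scene"]["im"][150:260,290:365],(409,600),interpolation=cv2.INTER_CUBIC)
cv2.imwrite("pics/fin7.png",cv2.convertScaleAbs(np.hstack([a,b]),alpha=1.5)[...,::-1])
cv2.imwrite("pics/top7.png",D["top"]["im"][...,::-1])
E
cat > m9.py <<'E'
from m4 import *
T=D["top"];S=D["scene"]
p=at_z("top",contour("top",T,(262,250,336,308),grn,.32),.035);print("case top",rect(p,.055,.032,[.451,.0125,1.74]))
p=at_z("scene",contour("scene",S,(295,145,362,197),lambda a:G(a)-R(a),35),.035);print("case scene",rect(p,.055,.032,[.451,.0125,1.74]))
print("red top",circ(at_z("top",contour("top",T,(282,216,302,237),R,118),.027)))
p=at_z("top",contour("top",T,(272,206,312,246),red,.3),.003);print("padred top",circ(p))
c=contour("top",T,(301,162,325,184),G,95);print("yel top",circ(at_z("top",c,.029)),c.min(0),c.max(0))
p=at_z("top",contour("top",T,(285,148,338,200),yel,.3),.003);print("padyel top",circ(p))
c=contour("scene",S,(314,224,338,245),G,75);print("yel scene",circ(at_z("scene",c,.029)))
c=contour("scene",S,(329,192,346,207),R,105);print("red scene",circ(at_z("scene",c,.027)))
for n,b in(("top",(360,110,390,145)),("top",(212,112,258,158))):
    a=np.load("top0.npz")["im"][b[1]:b[3],b[0]:b[2]].astype(int);print("bystander diff",np.abs(a-T[b[1]:b[3],b[0]:b[2]].astype(int)).mean())
E
python3 m9.py 7
```

```text
t46.0 p [ 0.3502 -0.2991  0.2493] F [-0.62 -0.14  0.88] op 0.0800 q6 -0.88
case top (array([0.4519, 0.0118, 1.7425]), np.float64(0.0004))
case scene (array([0.4493, 0.0134, 1.7442]), np.float64(0.00084))
red top (array([0.5653, 0.0254, 0.0135]), np.float64(0.00015))
padred top (array([0.5654, 0.0249, 0.0287]), np.float64(0.00012))
yel top (array([ 0.6799, -0.0182,  0.0239]), np.float64(0.00031)) [300.58333333 161.58333333] [322.08333333 183.41666667]
padyel top (array([ 0.68  , -0.0183,  0.0376]), np.float64(0.00013))
yel scene (array([ 0.6688, -0.0152,  0.0302]), np.float64(0.00312))
red scene (array([0.5585, 0.0214, 0.0156]), np.float64(0.0005))
bystander diff 3.744126984126984
bystander diff 3.839004410838059
```

View pics/fin7.png

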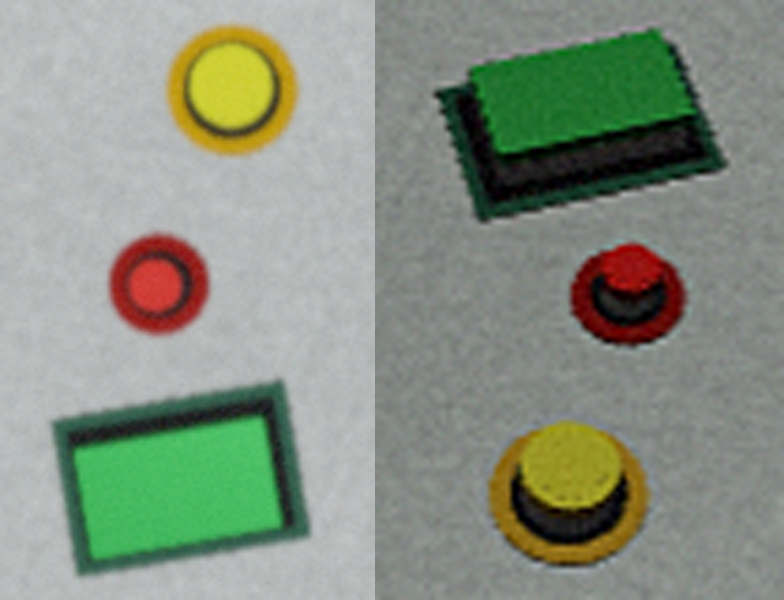

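View pics/top7.png

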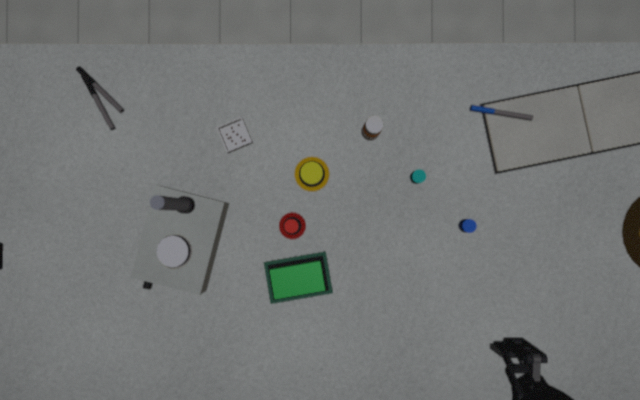

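The final pictures show the tins and case centred on their pads (top view: yellow 312,173; red 291,226; case 298,279) and the plate in its recess (173,251). The jar and dish haven't moved.

```bash
python3 -c "
from plant import *
print(observe()['time_s']);job_done()"
```

```text
46.15
the job is handed in; nothing more can be done
```

I took the stack apart from the top: red tin, yellow tin, plate, then case. The plate came before the case because it lay on it. Each piece was lowered under a force limit before release, and I handed the job in at about 46 s with the arm well clear.

**Tins and case:** in the top camera, both tins and the case sit within about 1 mm of their pad centres, and the case lies along its pad to within about 0.1°. The side camera puts the case within about 2 mm of its pad centre.

**Plate:** it lies white face up, with its top at 52.1 mm (52 expected) and tilt under 0.2°, so it is flat on the recess floor.

**Jar and seed dish:** the pictures before and after show no change beyond noise.

**Checks that disagreed:** the side camera's final fits put the yellow tin about 10 mm off and the red tin 6–7 mm off. I set both aside. The yellow fit was poor and gave the wrong radius (30 mm instead of 24). The red fit was clean, but its search window cut close around the tin. The top camera, the commanded positions and the enlarged pictures all show both tins centred. Elsewhere the two cameras differed by up to about 2.5 mm, roughly their calibration error.

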